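Roll a freshly labelled bottle under a board to the bench stop

TASK

Press down the fresh label of the small yellow-capped bottle that lies on the bench: pick up the white board by its orange grip, lay it flat on top of the bottle and, pressing lightly and without hurry, roll the bottle under the board along the bench until it lies lengthwise flush against the low bar (the bench stop), the board still on it as it gets there; the board may be lifted and set on again on the way. Then put the board back flat on its blue mat, squarely and in the middle. Touch the bottle only with the board, keep it lying on the bench, and leave everything else where it is.

Things in the scene. Friction and masses are not known exactly. Their poses are not given: they have to be found in the camera images.
- bottle: White bottle with a yellow cap lying on its side: a round cylinder 48 mm in diameter, 81 mm long (85 with the narrower cap), about 70 g. Origin: centre of the base disc, on the axis; own z runs from base to cap and points roughly away from the robot at the start. It rolls left or right, half as far as a board moved on top of it, and soon comes to rest when let go (rolling resistance).
- bottle_mid (a point): The middle of the bottle, on its axis, 40.5 mm from the base; 24 mm above the bench while it lies.
- board: Loose flat white plate with a dark sole, 84 (its x) x 174 (its y) x 10 mm, 180 g, lying on the blue mat at first. Orange grip: an upright rib through its middle, 74 mm along x, 20 mm thick along y, 10 to 52 mm above the underside; grasp it from above across the 20 mm. Origin: centre of the underside, z up. The flat sole measures 80 x 170 mm.
- rest_mat: Blue mat where the board lives, fixed: 120 mm (its x) by 200 mm (its y), 3 mm thick; origin at the centre of its underside on the bench. Left or right of the bottle, on the side away from the bench stop.
- bench_stop: Low aluminium bar with black rubber faces, fixed: 170 mm along its x (roughly away from the robot), 24 mm wide along its y, 22 mm high, so the board on the bottle passes over it. Origin: centre of its underside. Left or right of the bottle; both long faces are alike. The bottle's axis lies 36 mm from its centre line when touching.
- timer: White timer with three coloured buttons, 66 x 62 x 19 mm, loose bystander; origin at the centre of its underside.
- cartridge0: White test cartridge 62 x 34 x 15 mm, loose bystander; origin at the centre of its underside.
- cartridge1: Another such cartridge, loose bystander.
- marker_blue: White marker pen with a blue cap, 135 mm long, 17 mm thick, loose bystander, lying; origin about its middle.

How it is judged:
On the way, in this order (a step that is already met when the one before it is completed fails the run):
1. the board is laid on top of the lying bottle and bears on it (height (world z) of board above 0.04 m and angle between board's own z axis and vertical below 0.25 rad and contact force between board and bottle above 0.2 N), for 0.1 s.
2. the bottle has been rolled about half a turn (its own x axis, pointing down at first, points up) with the board on top (all of step 1 and angle between bottle's own x axis and vertical below 0.6 rad), for 0.02 s.
3. the bottle reaches the bench stop (axis within 40 mm of the bar's centre line) with the board on top (all of step 1 and y of bottle_mid in the frame of bench_stop between -0.04 and 0.04 m), for 0.05 s.
At the end, for the whole second after the job is handed in: The bottle lies still against the bench stop: axis within 40 mm of the bar's centre line and parallel within 0.1 rad, its middle within 70 mm of the bar's middle lengthwise. The board lies flat and still on the mat, centre within 25 mm of its centre and square within 0.3 rad (y of bottle_mid in the frame of bench_stop between -0.04 and 0.04 m and x of bottle_mid in the frame of bench_stop between -0.07 and 0.07 m and angle between the z axis of bottle and the x axis of bench_stop, either way round below 0.1 rad and height (world z) of bottle_mid below 0.027 m and angle between bottle's own z axis and vertical between 1.4 and 1.74 rad and linear speed of each of bottle, board below 0.01 m/s and horizontal distance between board and rest_mat below 0.025 m and angle between the y axis of board and the y axis of rest_mat, either way round below 0.3 rad and height (world z) of board below 0.008 m and angle between board's own z axis and vertical below 0.05 rad); the robot touches nothing.
It fails at once if the bottle is lifted off the bench or stood up (middle above 50 mm or axis tilted over 0.6 rad) (height (world z) of bottle_mid above 0.05 m or angle between bottle's own z axis and vertical below 0.97 rad or angle between bottle's own z axis and vertical above 2.17 rad).
It fails at once if the gripper or arm touches the bottle (contact force between any of the fingers, the arm and bottle above 0.5 N).
It fails at once if the bottle is pressed with more than 100 N (contact force between board and bottle above 100 N).
It fails at once if the bottle is flung (faster than 0.35 m/s) (linear speed of bottle above 0.35 m/s).
It fails at once if a bystander (timer, cartridge, marker) is moved more than 30 mm (distance of any of timer, cartridge0, cartridge1, marker_blue from where it was at the start of the episode above 0.03 m).
It also fails if it takes over 72 s, if anything falls off the work surface, if the arm or the gripper's body presses on something with over 40 N, if the wrist force passes 120 N, or if a joint passes its speed limit or range.

ROBOT

A 6-joint arm with a two-finger parallel gripper is mounted at the origin on a cart in front of the work surface, level with it; the furniture and walls round the work are solid. World frame = base frame: x ahead of the robot, y to its left, z up, the work surface at z = 0. Lengths are in m, angles in rad, forces in N, time in s.
With the tool pointing down it reaches from about 0.25 to 0.775 m from the base axis. Payload 8.9 kg.
Tool frame: the origin (TCP) lies at the very end of the fingers, on their centre line; the grasp point (between the pads) lies 19 mm behind it; z points along the fingers, y is the line along which they close (so a half turn about z gives the same grasp; the last joint's range is limited). The gripper opens to 85 mm and grips with 20 to 120 N. Pads are 22 mm wide; open, the fingers measure 114 mm over their backs; the gripper's body (76 mm by 85 mm) begins 54 mm behind the grasp point. The pads swing forward as they close: fully open they stand 13 mm farther back than shut.
Start: joints at [-1.472, 0.291, -0.153, 1.127, 0, 1.431], TCP at [0.124, -0.51, 0.231] pointing down, gripper open.
Joint ranges: [-2.52, 2.52], [-0.91, 1.74], [-1.3, 1.37], [-1.96, 2.02], [-1.52, 1.47], [-3.14, 3.14]. Speed limits (rad/s): [2.22, 2.22, 2.79, 3.14, 3.14, 3.14].

INTERFACE

Orientations are given as [roll, pitch, yaw] about the fixed x, y, z axes, in that order (R = Rz(yaw) Ry(pitch) Rx(roll)).
In Python, from plant import r gives the robot as it stands.
- The arm moves only by the shell command python3 -m handwheel 'ROWS' [FORCE]. ROWS is JSON, a list that holds one entry, the list of rows, each a list of 7 numbers: the shift along the tool's x, y, z in units of 0.075 m (1.0 is 0.075 m), then the turn, a rotation vector about the tool's x, y, z in units of pi rad (1.0 is pi rad), then the finger opening in mm, from 0 to 85.4. A call has 1 to 10 rows; each row shifts and turns the commanded pose from where the row before left it, along the tool's axes as they then stand; what a row does not reach is not made up. A row lasts 1/10 s, in which the tool goes at most 50 mm and 8.59 degrees, less where a joint would pass 70% of its speed; a pose out of reach is approached as far as the arm can. A call with a number of a shift or a turn outside -1 to 1 is refused whole. A call with a gripper value outside its range is refused whole. The fingers move at their own pace and stop on an object; FORCE is the grip in N (left out, the last holds). Time passes only in rows, so rows that do not move let the fingers close. It gives the time, the measured TCP pose, the force, the opening and the grip force at its end, in the units of the state.
- r.get_state(): the state, without advancing time (a new reading comes with each control period).
- r.capture(name): name is "scene" or "top" or "wrist"; returns a dict with "frame" (384x512x3 uint8, blue, green, red), "range_z" (384x512 float32, m along the optical axis (not along the pixel's ray), 0 where there is no reading), "vfov" (degrees; the focal length in pixels is half the picture's height over the tangent of half this angle, whatever the lens; pixels are square), "cx", "cy" (the principal point, pixels), "camera_from_world" (4x4, takes a point from world to camera coordinates); the wrist camera has in their place "T_tool_cam" (4x4, takes a point from camera to tool coordinates, whose origin is the TCP and whose axes are the flange's). Camera axes: x right, y up, looking along -z (the intrinsics and any distortion apply to the point x, -y, -z); pixel columns grow to the right and rows downward; lengths in m; the calibration is good to about 2 mm. A picture is of the moment at which its call begins: read the wrist's pose just before it.
- r.hand_in(): hands the job in; it is judged then, once.
Trained networks look in a picture, given as the dict that the camera call returned (one of the last four; its "shot" number tells which), for a name from the list of things; names that differ only in an ending like _2 or _b are one class to them, and where a whole thing is asked for, a point or a joint stands for the part that bears it (a point fixed in the world has none). Each returns a list of dicts, best first, with "p" (0 to 1); they miss things now and then, are a little off and sometimes report something else, mostly with a low value. They report only what shows in the picture. A call takes as long as a camera call.
- r.boxes_of(thing, picture): "centre" ([column, row] in pixels, amid what is visible of it).
- r.landmark_of(thing, picture): "centre" ([column, row] in pixels: a listed point, or the origin of a listed thing).
The state is a dict: "time": time; "joints": joint angles; "qd": joint speeds; "effort": joint torques, N m; "tcp_pos": TCP position; "ee_rot": TCP orientation; "ft_force": force on the tool from outside, world axes, zero at the start; "moment": the same for the moment, N m; "grip_width": finger opening in m; "grip_force": force on a finger pad.
Only numpy, scipy, OpenCV 4.12 (cv2) and the standard library are available. Lean on these libraries where they do the work, as an engineer would, in place of code of your own. Each camera call takes 0.05 s, during which the arm holds its last target. There are 200 camera calls.

## Working session

There is one attempt and no reset: what is moved stays moved. The work goes in short steps, Python scripts to look and compute and a shell command to move; the robot and the scene stay as the last step left them, time stands still between calls to the robot, and variables do not carry over. Pictures are saved under pics/ and viewed, at most 10 in all, crops included, and the job is handed in when it is done.

```bash
ls; mkdir -p pics
cat > h.py <<'E'
import numpy as np, cv2
from plant import r
from scipy.spatial.transform import Rotation as R
def shot(n):
    s=r.get_state(); c=r.capture(n)
    if 'camera_from_world' in c: c['W']=np.linalg.inv(np.array(c['camera_from_world']))
    else:
        T=np.eye(4); T[:3,:3]=R.from_euler('xyz',s['ee_rot']).as_matrix(); T[:3,3]=s['tcp_pos']; c['W']=T@np.array(c['T_tool_cam'])
    c['f']=192/np.tan(np.radians(c['vfov'])/2)
    return c
def pts(c):
    z=c['range_z']; v,u=np.mgrid[:384,:512]
    P=np.stack([(u-c['cx'])/c['f']*z,-(v-c['cy'])/c['f']*z,-z],-1)
    return P@c['W'][:3,:3].T+c['W'][:3,3]
def ray(c,px,h):
    d=c['W'][:3,:3]@np.array([(px[0]-c['cx'])/c['f'],-(px[1]-c['cy'])/c['f'],-1]); o=c['W'][:3,3]
    return o+d*(h-o[2])/d[2]
E
python3 - <<'E'
from h import *
print({k:v for k,v in r.get_state().items()})
hs=dict(bottle=.024,bottle_mid=.024,board=.003,rest_mat=0,bench_stop=0,timer=0,cartridge0=0,cartridge1=0,marker_blue=.008)
for n in ['scene','top']:
    c=shot(n); cv2.imwrite(f'pics/{n}0.png',c['frame']); print(n,[k for k in c if k not in('frame','range_z')],c['f'],c['W'][:3,3].round(3))
    np.save(n+'_pts.npy',pts(c)); 
    for t,h in hs.items():
        l=r.landmark_of(t,c); print(t,[(np.round(a['centre']),round(a['p'],2),ray(c,a['centre'],h).round(3)) for a in l[:2]])
E
```

```text
pics
{'time': 0.0, 'joints': array([-1.47225067e+00,  2.91264546e-01, -1.54152463e-01,  1.12669458e+00,
        5.89164455e-06,  1.43149398e+00]), 'qd': array([-2.66549324e-04, -1.49998311e-03,  4.25971597e-04, -8.73757030e-05,
       -9.44464749e-04, -1.76656731e-03]), 'effort': array([ 1.59613068e-03, -5.37143898e+01,  3.31370223e+01,  1.56687334e-02,
       -2.25713384e-04, -3.17014894e-06]), 'tcp_pos': array([ 0.12365589, -0.50976681,  0.23073073]), 'ee_rot': array([-3.14029095e+00, -1.88462178e-04,  2.37847875e-01]), 'ft_force': array([ 0.04470242, -0.4394019 ,  0.17427355]), 'moment': array([-0.00062304,  0.04723619, -0.00658766]), 'grip_force': 0.0, 'grip_width': 0.08514471653101569}
scene ['vfov', 'cx', 'cy', 'camera_from_world', 'shot', 'W', 'f'] 356.17371156557897 [-0.484  0.423  0.857]
bottle [(array([263., 196.]), 0.57, array([ 0.413, -0.017,  0.024]))]
bottle_mid [(array([257., 188.]), 0.62, array([ 0.462, -0.015,  0.024])), (array([345., 165.]), 0.62, array([ 0.434, -0.399,  0.024]))]
board []
rest_mat []
bench_stop [(array([185., 222.]), 0.76, array([0.437, 0.276, 0.  
[... 770 characters left out ...]
.44 , -0.262,  0.003]))]
rest_mat [(array([312., 178.]), 0.74, array([ 0.465, -0.247,  0.   ])), (array([100., 165.]), 0.5, array([0.495, 0.484, 0.   ]))]
bench_stop [(array([161., 179.]), 0.93, array([0.452, 0.272, 0.   ]))]
timer [(array([363., 175.]), 0.87, array([ 0.479, -0.422,  0.   ])), (array([398., 177.]), 0.49, array([ 0.474, -0.544,  0.   ]))]
cartridge0 [(array([400., 178.]), 0.73, array([ 0.467, -0.551,  0.   ])), (array([384., 172.]), 0.72, array([ 0.489, -0.494,  0.   ]))]
cartridge1 [(array([400., 178.]), 0.73, array([ 0.467, -0.551,  0.   ])), (array([384., 172.]), 0.72, array([ 0.489, -0.494,  0.   ]))]
marker_blue [(array([ 99., 166.]), 0.58, array([0.492, 0.483, 0.008]))]
```

Run:
```python
from h import *
im=cv2.imread('pics/top0.png'); cv2.imwrite('pics/top0c.png',cv2.resize(im[120:250,80:420],None,fx=2.35,fy=2.35,interpolation=cv2.INTER_CUBIC))
P=np.load('top_pts.npy')
z=P[...,2]
def box(x0,x1,y0,y1,h0,h1,name):
    m=(z>h0)&(z<h1)&(P[...,0]>x0)&(P[...,0]<x1)&(P[...,1]>y0)&(P[...,1]<y1)
    q=P[m]; rc=cv2.minAreaRect(q[:,:2].astype(np.float32)*1000); print(name,m.sum(),rc,'zmed',np.median(q[:,2]).round(4),q[:,2].max().round(4))
box(.3,.6,-.36,-.12,.03,.07,'grip')
box(.3,.6,-.36,-.12,.007,.02,'board')
box(.3,.6,-.08,.10,.012,.07,'bottle')
box(.3,.6,-.08,.10,.040,.07,'bottletop')
box(.3,.6,.2,.35,.012,.04,'stop')
print(np.median(z[(abs(P[...,0]-.45)<.1)&(abs(P[...,1]-.15)<.04)]))
```

```text
grip 204 ((478.94915771484375, -255.96331787109375), (143.9210205078125, 213.61305236816406), 2.2605979442596436) zmed 0.053 0.0699
board 1110 ((458.3052978515625, -244.85057067871094), (215.2752685546875, 169.23342895507812), 82.35530853271484) zmed 0.0128 0.02
bottle 432 ((513.7721557617188, 14.546775817871094), (223.30726623535156, 87.90243530273438), 23.122394561767578) zmed 0.0434 0.0658
bottletop 274 ((516.5343017578125, 12.769577026367188), (222.3338165283203, 86.6846923828125), 24.84803581237793) zmed 0.0464 0.0658
stop 420 ((481.7723388671875, 254.11228942871094), (204.33956909179688, 123.60867309570312), 19.78483009338379) zmed 0.0215 0.0395
-0.0002474461254741156
```

View pics/top0c.png

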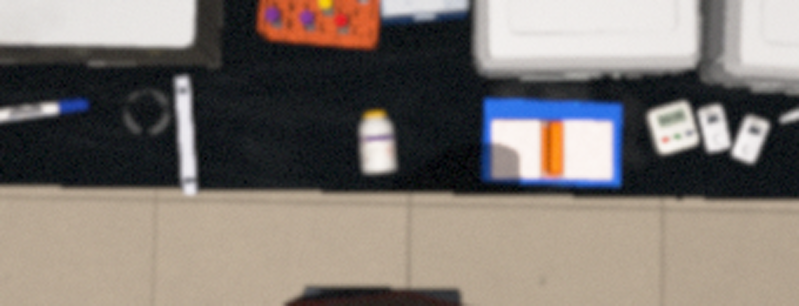

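The top view (crop) shows the bar on the left (187,135), the bottle upright in the picture with cap away from the robot (377,142), and the board on the blue mat to the right (552,148). The board sits a bit towards the robot on the mat.

```bash
cat >> h.py <<'E'
def rect(P,m,name):
    m=m.astype(np.uint8); n,l,st,_=cv2.connectedComponentsWithStats(m)
    if n<2: print(name,'none'); return
    k=1+np.argmax(st[1:,4]); q=P[l==k]
    rc=cv2.minAreaRect((q[:,:2]*1000).astype(np.float32))
    d=q[:,:2]-q[:,:2].mean(0); w,V=np.linalg.eigh(d.T@d); a=V[:,1]; a=a*np.sign(a[0] if abs(a[0])>abs(a[1]) else a[1])
    print(name,len(q),'c',np.round(rc[0],1),'size',np.round(rc[1],1),'mean',(q[:,:2].mean(0)*1000).round(1),'axis',a.round(4),'z',np.median(q[:,2]).round(4))
def measure(P,F):
    hsv=cv2.cvtColor(F,cv2.COLOR_BGR2HSV); H,S,V=cv2.split(hsv); x,y,z=np.moveaxis(P,-1,0)
    reg=(x>.33)&(x<.53)&(z>-.02)
    rect(P,reg&(H>5)&(H<18)&(S>120)&(abs(y+.25)<.1)&(z<.08),'grip')
    rect(P,reg&(z<.03)&(z>.005)&(abs(y+.25)<.14)&(S<70)&(V>120),'boardwhite')
    blue=reg&(H>100)&(H<125)&(S>120)&(V>80)&(abs(y+.25)<.15)&(z<.02); rect(P,blue,'matblue')
    rect(P,reg&(z>.012)&(z<.06)&(y>-.12)&(y<.2),'bottle')
    rect(P,reg&(z>.012)&(z<.035)&(y>.2)&(y<.36),'stop')
E
python3 - <<'E'
from h import *
measure(np.load('top_pts.npy'),cv2.imread('pics/top0.png'))
E
```

```text
grip 183 c [ 444.8 -251.4] size [75.9 22.3] mean [ 443.8 -249.7] axis [0.9999 0.0141] z 0.051
boardwhite 518 c [ 445.5 -302.1] size [86.4 80.4] mean [ 444.4 -306.6] axis [ 0.9994 -0.0336] z 0.0127
matblue 831 c [ 456.9 -256.1] size [209.3 129.8] mean [ 476.2 -260.7] axis [0.1447 0.9895] z 0.0018
bottle 341 c [448.4  -1.1] size [85.  47.7] mean [445.7  -1.8] axis [0.9965 0.0834] z 0.0432
stop 354 c [449.8 274.9] size [159.1  26.4] mean [448.7 273.6] axis [0.9949 0.1009] z 0.0213
```

```bash
python3 -m handwheel '[[[0.496,-0.236,0,0,0,0,85],[0.496,-0.236,0,0,0,0,85],[0.496,-0.236,0,0,0,0,85],[0.496,-0.236,0,0,0,0,85],[0.496,-0.236,0,0,0,0,85],[0.496,-0.236,0,0,0,0,85],[0.496,-0.236,0,0,0,0,85],[0.496,-0.236,0,0,0,0,85],[0.496,-0.236,0,0,0,0,85],[0.496,-0.236,0,0,0,0,85]]]' 60
python3 -m handwheel '[[[0,0,0,0,0,-0.046,85],[0,0,0,0,0,-0.046,85],[0,0,0,0,0,-0.046,85],[0,0,0,0,0,-0.046,85],[0,0,0,0,0,-0.046,85],[0,0,0,0,0,-0.046,85],[0,0,0,0,0,-0.046,85],[0,0,0,0,0,-0.046,85],[0,0,0,0,0,-0.046,85],[0,0,0,0,0,-0.046,85]]]'
python3 -m handwheel '[[[0,0,0,0,0,-0.046,85],[0,0,0,0,0,-0.046,85],[0,0,0,0,0,-0.046,85],[0,0,0,0,0,-0.046,85],[0,0,0,0,0,-0.046,85],[0,0,0,0,0,-0.046,85],[0,0,0,0,0,-0.046,85],[0,0,0,0,0,-0.046,85],[0,0,0,0,0,-0.046,85],[0,0,0,0,0,-0.046,85]]]'
cat > look.py <<'E'
import sys
from h import *
s=r.get_state(); print('t',s['time'],'tcp',s['tcp_pos'].round(4),'rot',s['ee_rot'].round(4),'w',round(s['grip_width'],4),'f',s['ft_force'].round(1),'q',s['joints'].round(2))
c=shot('wrist'); cv2.imwrite(f'pics/w{sys.argv[1]}.png',c['frame']); P=pts(c); np.savez('w.npz',P=P,F=c['frame']); measure(P,c['frame'])
E
python3 look.py 1
```

```text
time: 2.0
tcp_pos: [0.4447, -0.2493, 0.2315]
ee_rot: [3.141, -0.0, 0.238]
ft_force: [0.1, -1.2, -0.2]
grip_width: 0.0851
grip_force: 0.0
time: 3.0
tcp_pos: [0.4435, -0.2506, 0.2313]
ee_rot: [3.142, 0.0, 1.689]
ft_force: [-0.8, 0.8, 0.8]
grip_width: 0.0852
grip_force: 0.0
time: 4.0
tcp_pos: [0.4435, -0.2506, 0.2313]
ee_rot: [-3.142, 0.0, 3.134]
ft_force: [-0.4, 0.2, 0.7]
grip_width: 0.085
grip_force: 0.0
t 4.0 tcp [ 0.4435 -0.2506  0.2313] rot [-3.1415  0.      3.134 ] w 0.085 f [-0.4  0.2  0.7] q [-0.66  0.26 -0.19  1.12 -0.   -0.65]
grip 1369 c [ 452.6 -253.7] size [93.1 33.8] mean [ 441.9 -253.4] axis [0.9995 0.0303] z 0.0531
boardwhite 6285 c [ 445.3 -253.6] size [ 84.1 173.6] mean [ 443.  -253.7] axis [-0.0042  1.    ] z 0.0124
matblue 4075 c [ 457.4 -255.9] size [200.7 122.8] mean [ 466.9 -259.1] axis [0.0824 0.9966] z 0.0024
bottle 2806 c [450.1  -2.3] size [85.8 44.5] mean [442.9  -9.6] axis [0.9971 0.0757] z 0.0416
stop none
```

Run:
```python
from h import *
d=np.load('w.npz');P,F=d['P'],d['F']
H,S,V=cv2.split(cv2.cvtColor(F,cv2.COLOR_BGR2HSV));x,y,z=np.moveaxis(P,-1,0)
reg=(x>.33)&(x<.53)&(z>-.02)
for m in [reg&(z<.03)&(z>.005)&(abs(y+.25)<.14)&(S<70)&(V>120), reg&(H>100)&(H<125)&(S>120)&(V>80)&(abs(y+.25)<.15)&(z<.02)]:
    print(cv2.minAreaRect((P[m][:,:2]*1000).astype(np.float32)))
```

```text
((445.2986755371094, -253.56610107421875), (84.05854797363281, 173.61488342285156), 0.26807454228401184)
((457.3813171386719, -255.930419921875), (200.73426818847656, 122.76416015625), 88.51945495605469)
```

View pics/w1.png

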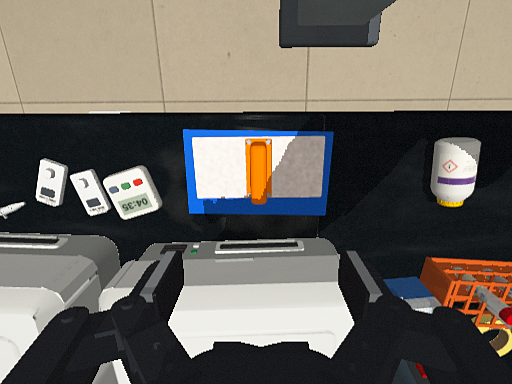

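The wrist view shows the board (258,168) with its grip free and clear of the timer at (132,192), and the bottle at (456,170) with its cap towards the shelf. Descending now and grasping the rib.

```bash
python3 -m handwheel '[[[-0.024,-0.04,0.28,0,0,0,85],[0,0,0.28,0,0,0,85],[0,0,0.28,0,0,0,85],[0,0,0.28,0,0,0,85],[0,0,0.28,0,0,0,85],[0,0,0.28,0,0,0,85],[0,0,0.28,0,0,0,85],[0,0,0.28,0,0,0,85],[0,0,0.28,0,0,0,85],[0,0,0.28,0,0,0,85]]]' 100
python3 -m handwheel '[[[0,0,0,0,0,0,85],[0,0,0,0,0,0,10],[0,0,0,0,0,0,10],[0,0,0,0,0,0,10],[0,0,0,0,0,0,10],[0,0,0,0,0,0,10],[0,0,0,0,0,0,10],[0,0,0,0,0,0,10],[0,0,0,0,0,0,10],[0,0,0,0,0,0,10]]]' 100
```

```text
time: 5.05
tcp_pos: [0.4454, -0.2537, 0.0206]
ee_rot: [-3.141, 0.0, 3.125]
ft_force: [0.3, 0.5, -0.3]
grip_width: 0.0852
grip_force: 0.0
time: 6.05
tcp_pos: [0.4458, -0.2539, 0.0222]
ee_rot: [-3.141, 0.001, 3.128]
ft_force: [-1.0, 0.3, 7.2]
grip_width: 0.0191
grip_force: 98.3
```

```bash
python3 -m handwheel '[[[0,0,-0.1,0,0,0,10],[0,0,-0.2,0,0,0,10],[0,0,-0.3,0,0,0,10],[0,0,-0.3,0,0,0,10],[0,0,-0.3,0,0,0,10],[0,0,0,0,0,0,10],[-0.045,0.15,0,0,0,0,10],[0,0.25,0,0,0,0,10],[0,0.3,0,0,0,0,10],[0,0.3,0,0,0,0,10]]]'
python3 -m handwheel '[[[0,0.35,0,0,0,0,10],[0,0.35,0,0,0,0,10],[0,0.35,0,0,0,0,10],[0,0.3,0,0,0,0,10],[0,0.2,0,0,0,-0.01,10],[0,0,0,0,0,-0.012,10],[0,0,0,0,0,-0.011,10],[0,0,0,0,0,0,10],[0,0,0,0,0,0,10]]]'
python3 look.py 2
python3 - <<'E'
from h import *
c=shot('top'); measure(pts(c),c['frame'])
c=shot('scene'); cv2.imwrite('pics/s2.png',cv2.resize(c['frame'][90:290,100:400],None,fx=2.5,fy=2.5))
E
```

```text
time: 7.05
tcp_pos: [0.4487, -0.1767, 0.11]
ee_rot: [3.14, -0.002, 3.128]
ft_force: [-0.5, 0.4, -1.8]
grip_width: 0.0185
grip_force: 97.7
time: 7.95
tcp_pos: [0.4506, -0.0618, 0.1106]
ee_rot: [3.141, -0.001, -3.052]
ft_force: [-0.3, 0.8, -1.1]
grip_width: 0.0185
grip_force: 97.8
t 7.95 tcp [ 0.4506 -0.0618  0.1106] rot [ 3.1409e+00 -1.4000e-03 -3.0522e+00] w 0.0185 f [-0.3  0.8 -1.1] q [-0.3   0.27 -0.53  0.77  0.   -0.39]
grip 2 c [ 396.9 -222.1] size [0.6 0. ] mean [ 396.9 -222.1] axis [-0.035   0.9994] z -0.0004
boardwhite none
matblue 16353 c [ 458.1 -238. ] size [165.3 123.8] mean [ 449.1 -242.5] axis [-0.538  0.843] z 0.0024
bottle 1059 c [413.3  -4.2] size [13.1 46.8] mean [411.1  -7.1] axis [-0.1514  0.9885] z 0.0393
stop none
grip none
boardwhite none
matblue 2040 c [ 456.7 -258.5] size [205.1 130. ] mean [ 454.1 -264.9] axis [-0.0953  0.9954] z 0.0026
bottle none
stop 351 c [450.7 274.9] size [161.4  26.2] mean [449.5 273.7] axis [0.9947 0.1031] z 0.0212
```

View pics/s2.png

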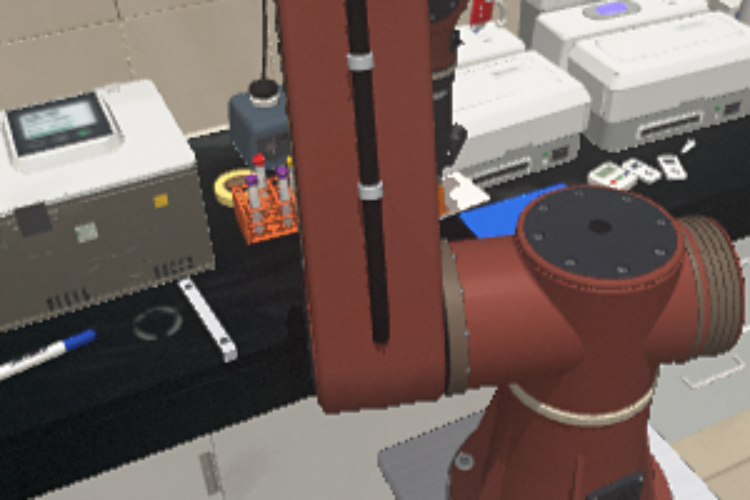

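The board is held level (458,195 in the scene crop), the arm hiding the bottle; the bar and bystanders are untouched. Lowering gently.

```bash
python3 -m handwheel '[[[0,0,0.12,0,0,0,10],[0,0,0.14,0,0,0,10],[0,0,0.12,0,0,0,10],[0,0,0.08,0,0,0,10],[0,0,0.03,0,0,0,10],[0,0,0.02,0,0,0,10],[0,0,0.02,0,0,0,10],[0,0,0.02,0,0,0,10],[0,0,0.01,0,0,0,10],[0,0,0,0,0,0,10]]]'
python3 -m handwheel '[[[0,0,0.01,0,0,0,10],[0,0,0.01,0,0,0,10],[0,0,0,0,0,0,10]]]'
```

```text
time: 9.1
tcp_pos: [0.4513, -0.0624, 0.0694]
ee_rot: [-3.142, 0.0, -3.051]
ft_force: [-0.2, 0.8, -0.9]
grip_width: 0.0187
grip_force: 97.8
time: 9.4
tcp_pos: [0.4512, -0.0624, 0.0678]
ee_rot: [3.142, -0.0, -3.051]
ft_force: [1.0, 1.0, -2.0]
grip_width: 0.0189
grip_force: 97.8
```

```bash
python3 -m handwheel '[[[0,0,0.01,0,0,0,10],[0,0,0,0,0,0,10]]]'
python3 -m handwheel '[[[0,0,0.01,0,0,0,10],[0,0,0,0,0,0,10]]]'
python3 -m handwheel '[[[0,0,0.01,0,0,0,10],[0,0,0,0,0,0,10]]]'
```

```text
time: 9.6
tcp_pos: [0.4513, -0.0624, 0.0671]
ee_rot: [3.142, 0.0, -3.051]
ft_force: [-1.0, 0.1, 0.5]
grip_width: 0.0182
grip_force: 98.1
time: 9.8
tcp_pos: [0.4514, -0.0624, 0.0668]
ee_rot: [3.141, 0.001, -3.051]
ft_force: [-3.1, 0.0, 8.4]
grip_width: 0.0186
grip_force: 99.3
time: 10.0
tcp_pos: [0.4515, -0.0623, 0.0666]
ee_rot: [3.141, 0.001, -3.051]
ft_force: [-4.7, -0.4, 16.4]
grip_width: 0.0188
grip_force: 100.4
```

```bash
python3 -m handwheel '[[[0,0.03,0,0,0,0,10],[0,0.06,0,0,0,0,10],[0,0.1,0,0,0,0,10],[0,0.12,0,0,0,0,10],[0,0.12,0,0,0,0,10],[0,0.12,0,0,0,0,10],[0,0.12,0,0,0,0,10],[0,0.12,0,0,0,0,10],[0,0.08,0,0,0,0,10],[0,0.04,0,0,0,0,10]]]'
```

```text
time: 11.0
tcp_pos: [0.4448, 0.0059, 0.0669]
ee_rot: [-3.141, 0.0, -3.051]
ft_force: [-9.3, -2.0, 26.2]
grip_width: 0.0187
grip_force: 101.9
```

```bash
python3 -m handwheel '[[[0,0.03,-0.012,0,0,0,10],[0,0.06,-0.008,0,0,0,10],[0,0.1,0,0,0,0,10],[0,0.12,0,0,0,0,10],[0,0.12,0,0,0,0,10],[0,0.12,0,0,0,0,10],[0,0.12,0,0,0,0,10],[0,0.12,0,0,0,0,10],[0,0.08,0,0,0,0,10],[0,0.04,0,0,0,0,10]]]'
python3 - <<'E'
from h import *
for n in ['top','wrist']:
    c=shot(n); P=pts(c);cv2.imwrite(f'pics/{n}3.png',c['frame'])
    for t in ['bottle','bottle_mid','board']: print(n,t,[(np.round(a['centre']),round(a['p'],2),ray(c,a['centre'],.024).round(3)) for a in r.landmark_of(t,c)[:2]])
E
```

```text
time: 12.0
tcp_pos: [0.4386, 0.0745, 0.0672]
ee_rot: [3.142, -0.0, -3.051]
ft_force: [-2.2, -0.2, 7.2]
grip_width: 0.0189
grip_force: 99.1
top bottle []
top bottle_mid []
top board [(array([221., 184.]), 0.74, array([0.434, 0.064, 0.024]))]
wrist bottle [(array([258., 237.]), 0.74, array([0.452, 0.074, 0.024]))]
wrist bottle_mid [(array([260., 236.]), 0.48, array([0.451, 0.075, 0.024]))]
wrist board [(array([260., 235.]), 0.93, array([0.45 , 0.074, 0.024]))]
```

View pics/wrist3.png

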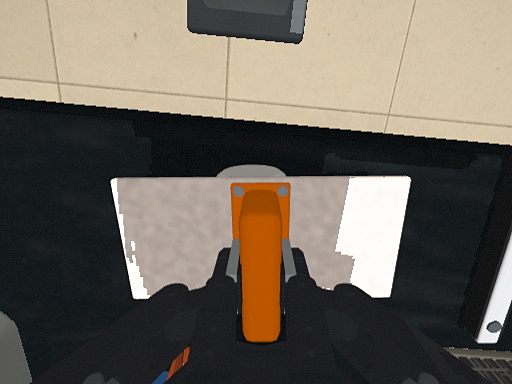

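The bottle's base shows at (252,172) under the board's near edge, just about below the grip – it rolls as expected. Continuing.

```bash
python3 -m handwheel '[[[0,0.03,0,0,0,0,10],[0,0.06,0,0,0,0,10],[0,0.1,0,0,0,0,10],[0,0.12,0,0,0,0,10],[0,0.12,0,0,0,0,10],[0,0.12,0,0,0,0,10],[0,0.12,0,0,0,0,10],[0,0.12,0,0,0,0,10],[0,0.08,0,0,0,0,10],[0,0.04,0,0,0,0,10]]]'; python3 -m handwheel '[[[0,0.04,0,0,0,0,10],[0,0.08,0,0,0,0,10],[0,0.12,0,0,0,0,10],[0,0.12,0,0,0,0,10],[0,0.1,0,0,0,0,10],[0,0.05,0,0,0,0,10],[0,0.02,0,0,0,0,10],[0,0,0,0,0,0,10]]]'
```

```text
time: 13.4
tcp_pos: [0.4319, 0.1424, 0.0671]
ee_rot: [-3.141, -0.001, -3.051]
ft_force: [-4.2, -1.0, 7.5]
grip_width: 0.0188
grip_force: 99.1
time: 14.2
tcp_pos: [0.428, 0.1816, 0.067]
ee_rot: [-3.141, -0.002, -3.051]
ft_force: [-3.8, 0.2, 6.3]
grip_width: 0.0187
grip_force: 98.9
```

```bash
python3 look.py 4
```

```text
t 14.2 tcp [0.428  0.1816 0.067 ] rot [-3.1411e+00 -1.7000e-03 -3.0509e+00] w 0.0187 f [-3.8  0.2  6.3] q [ 0.24  0.35 -0.56  0.67 -0.    0.15]
grip none
boardwhite none
matblue none
bottle 13176 c [429.8 149.1] size [ 83.4 110.1] mean [420.2 130.1] axis [-0.6447  0.7644] z 0.0574
stop 851 c [378.2 268.5] size [17.  24.5] mean [377.9 267.1] axis [-0.1426  0.9898] z 0.0209
```

```bash
python3 -m handwheel '[[[0,0,-0.1,0,0,0,10],[0,0,-0.3,0,0,0,10],[0,0,-0.4,0,0,0,10],[0,-0.1,0,0,0,0,10],[0,-0.25,0,0,0,0,10],[0,-0.35,0,0,0,0,10],[0,-0.35,0,0,0,0,10],[0,-0.3,0,0,0,0,10],[0,-0.18,0,0,0,0,10],[0,0,0,0,0,0,10]]]'; python3 look.py 5
python3 - <<'E'
from h import *
c=shot('top'); measure(pts(c),c['frame'])
E
```

```text
time: 15.25
tcp_pos: [0.4395, 0.0655, 0.1266]
ee_rot: [-3.141, -0.0, -3.054]
ft_force: [0.6, 0.2, -1.3]
grip_width: 0.019
grip_force: 97.9
t 15.25 tcp [0.4395 0.0655 0.1266] rot [-3.1413e+00 -4.0000e-04 -3.0536e+00] w 0.019 f [ 0.6  0.2 -1.3] q [-0.02  0.24 -0.53  0.81 -0.   -0.1 ]
grip 2 c [ 398.2 -170.7] size [0.6 0. ] mean [ 398.2 -170.7] axis [-0.0224  0.9997] z -0.0019
boardwhite none
matblue 4860 c [ 459.3 -180.8] size [ 56.8 124.6] mean [ 459.5 -176.1] axis [ 0.991  -0.1341] z 0.0023
bottle 1270 c [404.5 117.5] size [18.8 46.8] mean [401.6 114.7] axis [-0.1529  0.9882] z 0.0416
stop 4551 c [450.3 275.4] size [161.2  26.3] mean [442.6 272.2] axis [0.9951 0.0986] z 0.0209
grip none
boardwhite none
matblue 2258 c [ 456.8 -256. ] size [210.2 129.8] mean [ 456.4 -255.4] axis [0.0205 0.9998] z 0.0023
bottle none
stop 351 c [449.3 274.5] size [158.3  24.9] mean [449.3 273.7] axis [0.9951 0.0986] z 0.0209
```

View pics/w5.png

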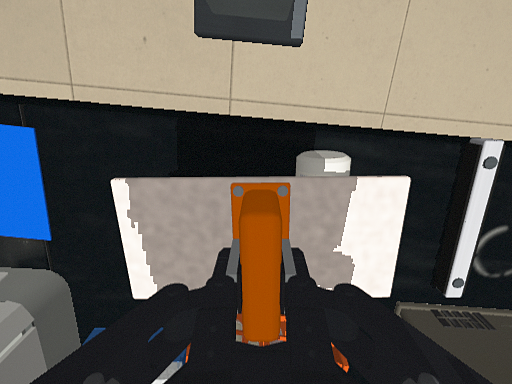

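Bottle base seen at (324,162), right of the grip, aligned as before; the bar is at (473,215). Setting the board on again.

```bash
python3 -m handwheel '[[[0,-0.08,0,0,0,0,10],[0,0,0.2,0,0,0,10],[0,0,0.25,0,0,0,10],[0,0,0.18,0,0,0,10],[0,0,0.08,0,0,0,10],[0,0,0.04,0,0,0,10],[0,0,0.02,0,0,0,10],[0,0,0.01,0,0,0,10],[0,0,0.01,0,0,0,10],[0,0,0,0,0,0,10]]]'
python3 -m handwheel '[[[0,0,0.01,0,0,0,10],[0,0,0,0,0,0,10]]]'
```

```text
time: 16.35
tcp_pos: [0.4403, 0.0608, 0.0681]
ee_rot: [-3.142, 0.001, -3.051]
ft_force: [0.5, 1.0, -1.4]
grip_width: 0.0184
grip_force: 97.9
time: 16.55
tcp_pos: [0.4403, 0.0608, 0.0672]
ee_rot: [3.142, 0.001, -3.051]
ft_force: [-0.7, 0.9, -0.9]
grip_width: 0.0185
grip_force: 98.2
```

```bash
python3 -m handwheel '[[[0,0,0.01,0,0,0,10],[0,0,0,0,0,0,10]]]'
python3 -m handwheel '[[[0,0,0.005,0,0,0,10],[0,0,0,0,0,0,10]]]'
```

```text
time: 16.75
tcp_pos: [0.4405, 0.0611, 0.0669]
ee_rot: [3.141, 0.001, -3.051]
ft_force: [-1.8, 0.4, 7.7]
grip_width: 0.0188
grip_force: 99.3
time: 16.95
tcp_pos: [0.4405, 0.0611, 0.0667]
ee_rot: [3.141, 0.001, -3.051]
ft_force: [-2.1, -0.3, 11.6]
grip_width: 0.0188
grip_force: 99.8
```

```bash
python3 -m handwheel '[[[0,0.03,0,0,0,0,10],[0,0.06,0,0,0,0,10],[0,0.1,0,0,0,0,10],[0,0.12,0,0,0,0,10],[0,0.12,0,0,0,0,10],[0,0.12,0,0,0,0,10],[0,0.12,0,0,0,0,10],[0,0.12,0,0,0,0,10],[0,0.08,0,0,0,0,10],[0,0.04,0,0,0,0,10]]]'
```

```text
time: 17.95
tcp_pos: [0.4337, 0.1295, 0.067]
ee_rot: [3.141, 0.0, -3.051]
ft_force: [-7.0, -1.5, 20.4]
grip_width: 0.0187
grip_force: 101.0
```

```bash
python3 -m handwheel '[[[0,0.03,-0.01,0,0,0,10],[0,0.06,-0.004,0,0,0,10],[0,0.1,0,0,0,0,10],[0,0.12,0,0,0,0,10],[0,0.12,0,0,0,0,10],[0,0.12,0,0,0,0,10],[0,0.12,0,0,0,0,10],[0,0.12,0,0,0,0,10],[0,0.08,0,0,0,0,10],[0,0.04,0,0,0,0,10]]]'
python3 -m handwheel '[[[0,0.03,0,0,0,0,10],[0,0.06,0,0,0,0,10],[0,0.1,0,0,0,0,10],[0,0.12,0,0,0,0,10],[0,0.12,0,0,0,0,10],[0,0.1,0,0,0,0,10],[0,0.05,0,0,0,0,10],[0,0.03,0,0,0,0,10]]]'
```

```text
time: 18.95
tcp_pos: [0.427, 0.1975, 0.0672]
ee_rot: [3.141, -0.001, -3.051]
ft_force: [-6.2, -1.3, 10.4]
grip_width: 0.0186
grip_force: 99.7
time: 19.75
tcp_pos: [0.4226, 0.2427, 0.0671]
ee_rot: [-3.141, -0.002, -3.051]
ft_force: [-5.7, -0.3, 11.4]
grip_width: 0.0189
grip_force: 99.6
```

```bash
python3 look.py 6
```

```text
t 19.75 tcp [0.4226 0.2427 0.0671] rot [-3.1413e+00 -1.6000e-03 -3.0511e+00] w 0.0189 f [-5.7 -0.3 11.4] q [ 0.37  0.39 -0.5   0.69  0.    0.28]
grip none
boardwhite none
matblue none
bottle 8330 c [427.6 179.4] size [84.3 48.2] mean [419.4 177.8] axis [ 0.9982 -0.0604] z 0.0575
stop 779 c [378.2 268.8] size [17.  24.3] mean [377.9 268.4] axis [-0.1232  0.9924] z 0.021
```

View pics/w6.png

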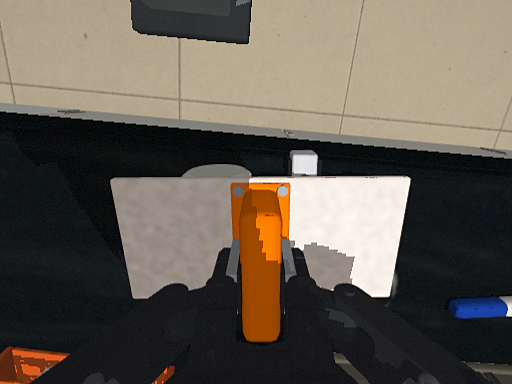

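The bottle's base (217,172) nears the bar end (304,163), about 25 mm to go. Slower now.

```bash
python3 -m handwheel '[[[0,0.04,0,0,0,0,10],[0,0.06,0,0,0,0,10],[0,0.07,0,0,0,0,10],[0,0.07,0,0,0,0,10],[0,0.07,0,0,0,0,10],[0,0.06,0,0,0,0,10],[0,0.04,0,0,0,0,10],[0,0.03,0,0,0,0,10]]]'; python3 -m handwheel '[[[0,0.03,0,0,0,0,10],[0,0.03,0,0,0,0,10],[0,0.03,0,0,0,0,10],[0,0.03,0,0,0,0,10]]]';python3 -m handwheel '[[[0,0.03,0,0,0,0,10],[0,0.03,0,0,0,0,10],[0,0.03,0,0,0,0,10]]]'
```

```text
time: 20.6
tcp_pos: [0.4194, 0.2753, 0.067]
ee_rot: [-3.141, -0.002, -3.051]
ft_force: [-6.4, -1.0, 9.3]
grip_width: 0.0185
grip_force: 99.4
time: 21.0
tcp_pos: [0.4186, 0.2842, 0.067]
ee_rot: [-3.141, -0.002, -3.052]
ft_force: [-6.4, 0.0, 9.1]
grip_width: 0.0188
grip_force: 99.4
time: 21.3
tcp_pos: [0.4179, 0.2908, 0.0669]
ee_rot: [-3.141, -0.002, -3.052]
ft_force: [-7.0, -0.3, 9.6]
grip_width: 0.0192
grip_force: 99.3
```

```bash
python3 -m handwheel '[[[0,0.03,0,0,0,0,10],[0,0.03,0,0,0,0,10],[0,0,0,0,0,0,10]]]';python3 -m handwheel '[[[0,0.03,0,0,0,0,10],[0,0.03,0,0,0,0,10],[0,0,0,0,0,0,10]]]'; python3 look.py 7
```

```text
time: 21.6
tcp_pos: [0.4184, 0.2954, 0.0669]
ee_rot: [-3.141, -0.001, -3.051]
ft_force: [-3.5, -2.5, 6.2]
grip_width: 0.0186
grip_force: 98.8
time: 21.9
tcp_pos: [0.4187, 0.3002, 0.067]
ee_rot: [3.142, 0.0, -3.051]
ft_force: [-0.0, -1.7, 2.9]
grip_width: 0.0188
grip_force: 98.5
t 21.9 tcp [0.4187 0.3002 0.067 ] rot [ 3.1416e+00  4.0000e-04 -3.0513e+00] w 0.0188 f [-0.  -1.7  2.9] q [ 0.48  0.43 -0.43  0.72 -0.    0.39]
grip none
boardwhite none
matblue none
bottle none
stop 1420 c [380.7 246.8] size [18.4 69.7] mean [380.8 257.6] axis [-0.1424  0.9898] z 0.0213
```

View pics/w7.png

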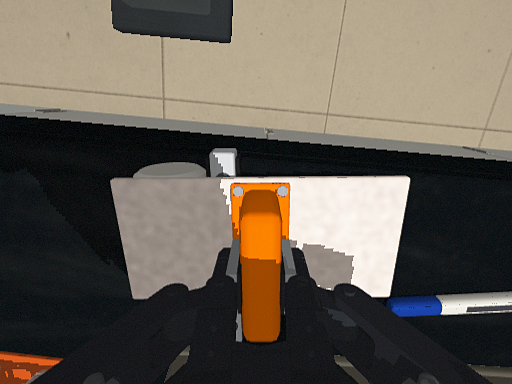

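The bottle (170,170) lies against the bar (224,162); the side force confirms contact. A small last push, then lift.

```bash
python3 -m handwheel '[[[0,0,0.006,0,0,0,10],[0,0.03,0,0,0,0,10],[0,0.03,0,0,0,0,10],[0,0.02,0,0,0,0,10],[0,0,0,0,0,0,10]]]'; python3 -m handwheel '[[[0,0,-0.02,0,0,0,10],[0,0,-0.06,0,0,0,10],[0,0,-0.2,0,0,0,10],[0,0,-0.3,0,0,0,10],[0,0,-0.3,0,0,0,10],[0,0,0,0,0,0,10]]]'; python3 look.py 8
```

```text
time: 22.45
tcp_pos: [0.4184, 0.3057, 0.0668]
ee_rot: [-3.141, 0.001, -3.052]
ft_force: [-0.8, -3.9, 6.6]
grip_width: 0.0187
grip_force: 98.9
time: 23.05
tcp_pos: [0.4195, 0.307, 0.1352]
ee_rot: [3.139, 0.004, -3.051]
ft_force: [0.6, -0.2, -2.2]
grip_width: 0.0189
grip_force: 97.9
t 23.05 tcp [0.4195 0.307  0.1352] rot [ 3.1391  0.0041 -3.0513] w 0.0189 f [ 0.6 -0.2 -2.2] q [ 0.49  0.35 -0.33  0.88  0.    0.4 ]
grip none
boardwhite none
matblue none
bottle none
stop 1390 c [391.3 247.4] size [38.2 70. ] mean [388.9 264.2] axis [0.1566 0.9877] z 0.0214
```

```bash
python3 -m handwheel '[[[0,-0.15,0,0,0,0,10],[0,-0.35,0,0,0,0,10],[0,-0.5,0,0,0,0,10],[0,-0.5,0,0,0,0,10],[0,-0.5,0,0,0,0,10],[0,-0.5,0,0,0,0,10],[0,-0.5,0,0,0,0,10],[0,-0.5,0,0,0,0,10],[0,-0.35,0,0,0,0,10],[0,-0.15,0,0,0,0,10]]]'; python3 look.py 9
python3 - <<'E'
from h import *
c=shot('top'); cv2.imwrite('pics/top9.png',c['frame']); P=pts(c); z=P[...,2]
reg=(P[...,0]>.33)&(P[...,0]<.53)
rect(P,reg&(z>.03)&(z<.06)&(abs(P[...,1]-.24)<.06),'bottle'); rect(P,reg&(z>.012)&(z<.06)&(abs(P[...,1]-.24)<.08),'both')
E
```

```text
time: 24.1
tcp_pos: [0.444, 0.0047, 0.1315]
ee_rot: [3.142, -0.002, -3.054]
ft_force: [0.0, 0.3, -0.8]
grip_width: 0.0185
grip_force: 98.1
t 24.1 tcp [0.444  0.0047 0.1315] rot [ 3.1416e+00 -1.8000e-03 -3.0541e+00] w 0.0185 f [ 0.   0.3 -0.8] q [-0.15  0.23 -0.52  0.82 -0.   -0.24]
grip 2 c [ 396.8 -206.5] size [2. 0.] mean [ 396.8 -206.5] axis [-0.1335  0.991 ] z -0.0013
boardwhite none
matblue 11783 c [ 458.8 -214.4] size [119.9 124. ] mean [ 455.7 -208.2] axis [ 0.9214 -0.3887] z 0.0024
bottle none
stop 1723 c [426.3 221.8] size [28.6 86.6] mean [422.3 215.8] axis [0.9904 0.1386] z 0.0274
bottle 321 c [424.9 235.7] size [84.  47.3] mean [421.9 233.5] axis [0.992  0.1263] z 0.0433
both 681 c [451.7 251.5] size [158.3  73. ] mean [436.4 253.3] axis [0.9396 0.3423] z 0.0267
```

```bash
python3 -m handwheel '[[[0,-0.2,0,0,0,0,10],[0.064,-0.45,0,0,0,0,10],[0.064,-0.55,0,0,0,0,10],[0,-0.55,0,0,0,0,10],[0,-0.55,0,0,0,0,10],[0,-0.55,0,0,0,0,10],[0,-0.45,0,0,0,0,10],[0,-0.185,0,0,0,0.015,10],[0,0,0,0,0,0.02,10],[0,0,0,0,0,0,10]]]'; python3 look.py 10
```

```text
time: 25.2
tcp_pos: [0.4587, -0.2529, 0.1319]
ee_rot: [3.14, -0.001, 3.12]
ft_force: [0.6, 0.4, -1.3]
grip_width: 0.0186
grip_force: 98.3
t 25.2 tcp [ 0.4587 -0.2529  0.1319] rot [ 3.1401e+00 -1.1000e-03  3.1203e+00] w 0.0186 f [ 0.6  0.4 -1.3] q [-0.64  0.37 -0.32  0.89  0.   -0.62]
grip 4 c [ 396.8 -221.8] size [2.8 0.1] mean [ 396.7 -221.8] axis [0.0092 1.    ] z 0.0
boardwhite none
matblue 10346 c [ 422.1 -254.9] size [202.3  51. ] mean [ 421.  -255.2] axis [0.0171 0.9999] z 0.0024
bottle none
stop none
```

View pics/w10.png

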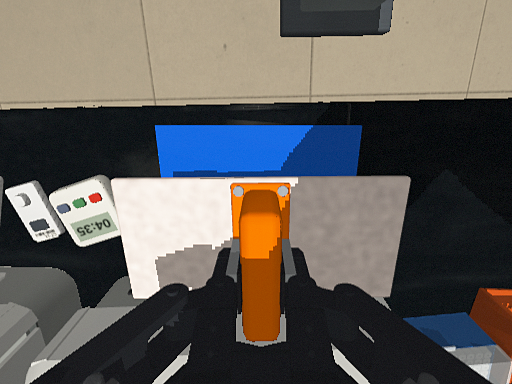

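The board is centred over the mat, whose near strip shows at (258,150). Lowering.

```bash
python3 -m handwheel '[[[0.013,-0.035,0.1,0,0,0,10],[0,0,0.25,0,0,0,10],[0,0,0.3,0,0,0,10],[0,0,0.3,0,0,0,10],[0,0,0.25,0,0,0,10],[0,0,0.12,0,0,0,10],[0,0,0.06,0,0,0,10],[0,0,0.03,0,0,0,10],[0,0,0.02,0,0,0,10],[0,0,0.01,0,0,0,10]]]'; python3 -m handwheel '[[[0,0,0.01,0,0,0,10],[0,0,0.01,0,0,0,10],[0,0,0,0,0,0,10]]]'
```

```text
time: 26.25
tcp_pos: [0.4583, -0.257, 0.0251]
ee_rot: [-3.141, 0.001, 3.122]
ft_force: [0.3, -0.1, -1.6]
grip_width: 0.0184
grip_force: 98.2
time: 26.55
tcp_pos: [0.4579, -0.2568, 0.0231]
ee_rot: [-3.141, 0.0, 3.122]
ft_force: [0.5, 0.4, -1.9]
grip_width: 0.0185
grip_force: 98.2
```

```bash
python3 -m handwheel '[[[0,0,0.01,0,0,0,10],[0,0,0.005,0,0,0,10],[0,0,0,0,0,0,10]]]';  python3 -m handwheel '[[[0,0,0.006,0,0,0,10],[0,0,0,0,0,0,10]]]'
```

```text
time: 26.85
tcp_pos: [0.4579, -0.2568, 0.0222]
ee_rot: [-3.141, 0.0, 3.122]
ft_force: [-1.6, 1.4, 3.9]
grip_width: 0.0189
grip_force: 99.3
time: 27.05
tcp_pos: [0.458, -0.2568, 0.0222]
ee_rot: [-3.141, 0.0, 3.122]
ft_force: [-3.4, 0.9, 10.7]
grip_width: 0.0187
grip_force: 100.3
```

Seated. Release, rise, and check.

```bash
python3 -m handwheel '[[[0,0,0,0,0,0,85],[0,0,0,0,0,0,85],[0,0,0,0,0,0,85],[0,0,0,0,0,0,85],[0,0,0,0,0,0,85],[0,0,0,0,0,0,85],[0,0,0,0,0,0,85],[0,0,0,0,0,0,85],[0,0,0,0,0,0,85],[0,0,0,0,0,0,85]]]'; python3 -m handwheel '[[[0,0,-0.1,0,0,0,85],[0,0,-0.25,0,0,0,85],[0,0,-0.3,0,0,0,85],[0,0,-0.3,0,0,0,85],[0,0,-0.4,0,0,0,85],[0,0,-0.4,0,0,0,85],[0,0,-0.4,0,0,0,85],[0,0,-0.4,0,0,0,85],[0,0,-0.2,0,0,0,85],[0,0,0,0,0,0,85]]]'; python3 look.py 11
python3 - <<'E'
from h import *
d=np.load('w.npz');P,F=d['P'],d['F']
H,S,V=cv2.split(cv2.cvtColor(F,cv2.COLOR_BGR2HSV));x,y,z=np.moveaxis(P,-1,0)
reg=(x>.33)&(x<.53)&(z>-.02)
for m in [reg&(z<.03)&(z>.005)&(abs(y+.25)<.14)&(S<70)&(V>120), reg&(H>100)&(H<125)&(S>120)&(V>80)&(abs(y+.25)<.15)&(z<.02)]:
    print(cv2.minAreaRect((P[m][:,:2]*1000).astype(np.float32)))
c=shot('top'); cv2.imwrite('pics/top11.png',cv2.resize(c['frame'][120:250,80:420],None,fx=2.35,fy=2.35)); P=pts(c); z=P[...,2]
reg=(P[...,0]>.33)&(P[...,0]<.53)
rect(P,reg&(z>.03)&(z<.06)&(abs(P[...,1]-.24)<.06),'bottle')
E
```

```text
time: 28.05
tcp_pos: [0.4579, -0.2567, 0.0215]
ee_rot: [-3.142, 0.0, 3.122]
ft_force: [-0.2, 0.7, 0.0]
grip_width: 0.085
grip_force: 0.0
time: 29.05
tcp_pos: [0.459, -0.2575, 0.2304]
ee_rot: [-3.139, 0.004, 3.122]
ft_force: [0.1, -0.7, -0.6]
grip_width: 0.085
grip_force: 0.0
t 29.05 tcp [ 0.459  -0.2575  0.2304] rot [-3.139   0.0037  3.1218] w 0.085 f [ 0.1 -0.7 -0.6] q [-0.65  0.29 -0.16  1.12  0.   -0.63]
grip 1392 c [ 464.6 -257.2] size [33.6 92.5] mean [ 454.3 -257. ] axis [0.9999 0.014 ] z 0.053
boardwhite 6371 c [ 457.3 -256.9] size [174.   83.9] mean [ 455.1 -256.8] axis [0.0085 1.    ] z 0.0124
matblue 4545 c [ 457.4 -255.9] size [201.2 122.6] mean [ 443.5 -252.6] axis [0.0795 0.9968] z 0.0024
bottle none
stop none
((457.32061767578125, -256.9349060058594), (174.02386474609375, 83.8626708984375), 89.04390716552734)
((457.39569091796875, -255.93850708007812), (201.22116088867188, 122.63262939453125), 88.45219421386719)
bottle 313 c [424.7 234.8] size [84.  46.3] mean [422.  233.7] axis [0.9947 0.1024] z 0.0435
```

View pics/top11.png

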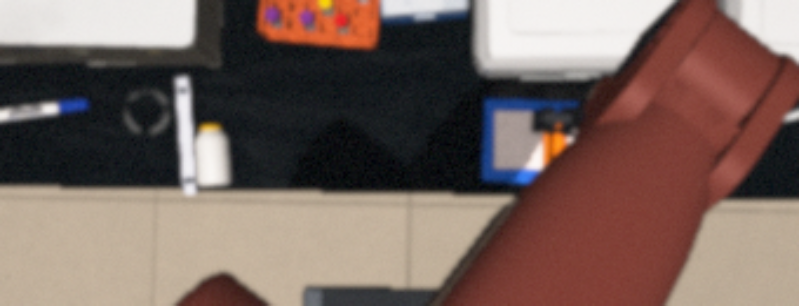

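The bottle (213,155) lies alongside the bar (187,135), and the board is on its mat. The bottle's margin is small, so I'll check it from close up with the wrist camera.

```bash
python3 -m handwheel '[[[0,0.2,0,0,0,0,85],[0.06,0.5,0,0,0,0,85],[0.06,0.6,0,0,0,0,85],[0.06,0.6,0,0,0,0,85],[0.06,0.6,0,0,0,0,85],[0.06,0.6,0,0,0,0,85],[0.06,0.6,0,0,0,0,85],[0,0.6,0,0,0,0,85],[0,0.6,0,0,0,0,85],[0,0.6,0,0,0,0,85]]]'; python3 -m handwheel '[[[0,0.6,0,0,0,0,85],[0,0.4,0,0,0,0,85],[0,0.2,0,0,0,0,85],[0,0,0,0,0,0,85],[0,0,0,0,0,0,85]]]'
python3 - <<'E'
from h import *
for i in range(2):
    c=shot('wrist'); P=pts(c); x,y,z=np.moveaxis(P,-1,0)
    # bottle axis: cylinder crest line fit, radius 24; stop: top-face points
    b=P[(x>.39)&(x<.45)&(y>.2)&(y<.3)&(z>.032)&(z<.055)]
    from scipy.optimize import least_squares
    f=lambda p:np.hypot((b[:,1]-p[0]-p[1]*(b[:,0]-.42))/np.hypot(1,p[1]),b[:,2]-p[2])-.024
    s=least_squares(f,[.235,.1,.024],loss='soft_l1',f_scale=.001).x
    m=(x>.36)&(x<.54)&(y>.24)&(y<.31)&(z>.018)&(z<.026); rect(P,m,'stop')
    q=P[m].copy(); rc=cv2.minAreaRect((q[:,:2]*1000).astype(np.float32)); print('stop rect',rc,'bottle axis',s)
cv2.imwrite('pics/w12.png',c['frame'])
E
```

```text
time: 30.15
tcp_pos: [0.4375, 0.1585, 0.2268]
ee_rot: [-3.141, -0.002, 3.122]
ft_force: [1.3, -0.2, 0.2]
grip_width: 0.085
grip_force: 0.0
time: 30.65
tcp_pos: [0.4401, 0.2456, 0.2271]
ee_rot: [-3.141, -0.001, 3.122]
ft_force: [0.1, 0.6, -0.1]
grip_width: 0.085
grip_force: 0.0
stop 2264 c [454.6 276.5] size [169.4  24.3] mean [448.  275.9] axis [0.9951 0.0991] z 0.0211
stop rect ((455.0453186035156, 273.4158935546875), (169.15377807617188, 40.3317985534668), 9.713618278503418) bottle axis [0.23698754 0.09736405 0.02333297]
stop 2266 c [454.6 276.5] size [169.6  24.3] mean [448.  275.9] axis [0.9951 0.0989] z 0.0211
stop rect ((454.5487365722656, 276.736328125), (169.7073211669922, 40.92722702026367), 12.191987037658691) bottle axis [0.23696616 0.09659787 0.02331295]
```

View pics/w12.png

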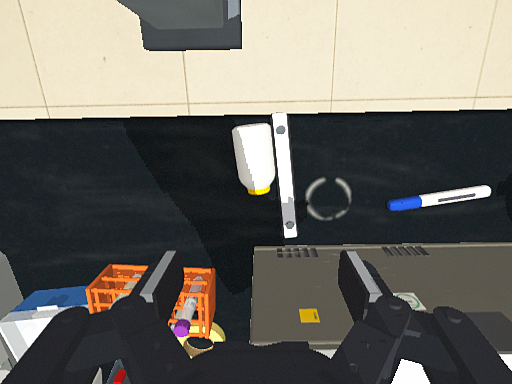

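The close-up shows the bottle (255,158) flush and parallel to the bar (285,175). Its axis is 35.9 mm from the bar's centre line, and the two differ by 0.002 rad. Handing in.

```bash
python3 -c "
from plant import r
print(r.hand_in())"
```

```text
the job is handed in; nothing more can be done
None
```

I rolled the bottle flush against the bench stop, put the board back flat in the middle of its mat, and handed the job in at about 31 s; the hand-in call returned no verdict.

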